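Turn and press home a keyed dust-box cover

ROBOT

A 6-joint arm with a two-finger parallel gripper is mounted at the origin on the work surface. World frame = base frame: x ahead of the robot, y to its left, z up, the work surface at z = 0. Lengths are in m, angles in rad, forces in N, time in s.
With the tool pointing down it reaches from about 0.375 to 0.9 m from the base axis. Payload 3.1 kg.
Tool frame: the origin (TCP) lies where the fingers leave the gripper's body, on its centre line; the fingertips stand manip.tip_reach ahead of it and the grasp point (between the pads) lies 54 mm ahead of it (manip.tip_reach is the distance from the TCP to the fingertips, in m); z points along the fingers, y is the direction in which the jaws open and shut (so a half turn about z gives the same grasp; the last joint's range is limited). The gripper opens to 85 mm and grips with 20 to 120 N. Pads are 22 mm wide; open, the fingers measure 114 mm over their backs; the gripper's body (76 mm by 85 mm) begins 54 mm behind the grasp point. The pads swing forward as they close: fully open they stand 13 mm farther back than shut.
Start: joints at [-1.444, 0.527, 1.433, -0, 1.181, -0.178], TCP at [0.188, -0.596, 0.304] pointing down, gripper open.
Joint ranges: [-3.08, 3.08], [-0.75, 2.2], [0.22, 2.44], [-1.43, 4.57], [0, 2.65], [-2.85, 2.85]. Speed limits (rad/s): [2.79, 2.79, 3.14, 3.14, 3.14, 3.14].

INTERFACE

Orientations are given as a unit quaternion [x, y, z, w].
In Python, from station import manip, cams, order gives the robot as it stands. The module is installed in compiled form; this text tells all that it offers.
- The arm moves only by the tool drive_tool, never from a script. Its arguments are lists of equal length, an entry for each row: "linear": the shift along the tool's x, y, z in mm, a list of three; "rot": the turn, a rotation vector about the tool's x, y, z in degrees, a list of three; "hand": the finger opening in mm, from 0 to 85.4. A call has 1 to 20 rows; each row shifts and turns the pose as measured when the row begins, along the tool's axes as they then stand; what a row does not reach is not made up. A row lasts 1/12 s, in which the tool goes at most 41.7 mm and 7.16 degrees, less where a joint would pass 70% of its speed; a pose out of reach is approached as far as the arm can. A call with a gripper value outside its range is refused whole. The fingers move at their own pace and stop on an object; "force" is the grip in N (left out, the last holds). Time passes only in rows, so rows that do not move let the fingers close. It gives the time, the measured TCP pose, the force and the opening at its end, in the units of the state.
- manip.sense(): the state, without advancing time (a new reading comes with each control period).
- cams.snapshot(name): name is "scene" or "top" or "wrist"; returns the picture (420x560x3 uint8, red, green, blue); there is no depth.
- cams.camera_model(name): a dict with "vfov" (degrees; the focal length in pixels is half the picture's height over the tangent of half this angle, whatever the lens; pixels are square), "cx", "cy" (the principal point, pixels), "rvec" (rotation vector, rad) and "tvec" (3), from world to camera coordinates, as OpenCV has them. Camera axes: x right, y down, z forward; pixel columns grow to the right and rows downward; lengths in m; the calibration is good to about 2 mm. A picture is of the moment at which its call begins: read the wrist's pose just before it. camera_model takes no time and is no camera call; for the wrist camera it gives the pose at the moment of the call.
- order.sign_off(): hands the job in, once; it reports no verdict.
Trained networks look in the newest picture that a camera, given by its name, has taken for a name from the list of things; names that differ only in an ending like _2 or _b are one class to them, and where a whole thing is asked for, a point or a joint stands for the part that bears it (a point fixed in the world has none). Each returns a list of dicts, best first, with "score" (0 to 1); they miss things now and then, are a little off and sometimes report something else, mostly with a low value. They report only what shows in the picture. A call takes as long as a camera call.
- cams.regions_of(label, camera): "pixels" (420x560 bool, what is visible of it) and "rect" ([left, top, right, bottom] in pixels, round what is visible of it).
- cams.spot_point(label, camera): "at" ([column, row] in pixels: a listed point, or the origin of a listed thing).
The state is a dict: "t": time; "q": joint angles; "qd": joint speeds; "tau": joint torques, N m; "tcp_pos": TCP position; "tool_rot": TCP orientation; "force": force on the tool from outside, world axes, zero at the start; "ft_torque": the same for the moment, N m; "finger_gap": opening from 0.0 (shut) to 1.0 (fully open).
Only numpy, scipy, OpenCV 4.12 (cv2) and the standard library are available. Lean on these libraries where they do the work, as an engineer would, in place of code of your own. Each camera call takes 0.05 s, during which the arm holds its last target. There are 200 camera calls.

TASK

The round cover of the sanding-dust box is standing proud because the notch in its rim is not over the steel locating pin. With a fingertip in its finger cup, turn the cover until the notch meets the pin, then press it down until it is fully home. Only push it, do not lift it, and leave the other things on top of the box where they are.

Things in the scene. Friction and masses are not known exactly. Their poses are not given: they have to be found in the camera images.
- dust_box: fixed sanding-dust box, plywood, 270 x 390 mm and 90 mm high, on the bench; origin in the middle of its underside, z up, x towards the side where the pin is. The round cover sits in the middle of its flat top.
- cover_turn (a joint): turn of the cover about its upright axis, rad, growing anticlockwise seen from above; 0 (or any full turn) = notch exactly over the pin. It can turn endlessly either way, stays where it is left, and drags with about 0.2 N m. The notch goes over the pin within about 0.06 rad (3.5 degrees) either way.
- cover_press (a joint): how far the cover has been pressed down, m: 0 at the start (standing proud), 0.007 = fully home, negative = lifted. Its tight seal drags with about 9 N, down or up, and holds it wherever it is left; off the notch the pin stops it with some spring: 20 N sinks it about 3 mm, and when let go it comes back to within 2.5 mm of the start.
- cover_centre (a point): middle of the cover's flat upper face, on the turning axis, 20.5 mm above the box top before it is pressed and 13.5 mm when home. The cover is a level plain grey disc, 160 mm diameter, 12 mm thick; it only turns about and slides along its upright axis.
- finger_cup (a point): middle of the floor of the round finger cup sunk in the cover: 50 mm inner diameter, 12 mm deep, upright walls, floor black; its middle is 40 mm from the cover's axis, on the side opposite the notch. A fingertip put into it can push its wall to turn the cover, or press on its floor; a tip still pushing hard on the wall can drag the cover up when it is withdrawn, so ease it off the wall first.
- notch (a point): middle of the notch in the cover's rim (in the plane of its underside, 76 mm from the axis): 16 mm wide at its inner end (68 mm from the axis), 19 mm wide at the rim.
- pin (a point): top of the fixed steel locating pin, 76 mm from the cover's axis: a round bar 8 mm thick and 31 mm long lying on the box top, pointing at the axis, from 69 to 100 mm from it, top 8 mm above the box top. Its outer 20 mm stick out from under the cover's rim.
- sanding_block: cork-faced wooden sanding block 90 x 50 x 30 mm, lying on the box top beside the cover; origin under its centre
- wax_jar: amber jar, 44 mm diameter, 50 mm high, standing on the box top on the other side of the cover; origin under its centre
- wood_knob: turned wooden drawer knob, 36 mm diameter, 30 mm high, standing on the box top on the jar's side of the cover; origin under its centre

How it is judged:
At the end, for the whole second after the job is handed in: The cover is pressed down at least 5.5 mm of its 7 mm and the middle of its notch lies within 7 mm of the pin point (both 76 mm from the axis), seen from above; it stays so when the robot has let go (value of joint cover_press above 0.0055 m and horizontal distance between notch and pin below 0.007 m); the robot touches nothing.
It fails at once if the cover is lifted more than 4 mm above where it started (value of joint cover_press below -0.004 m).
It fails at once if the sanding block, jar or wooden knob on the box is shifted by more than 20 mm or lifted (distance of any of sanding_block, wax_jar, wood_knob from where it was at the start of the episode above 0.02 m).
It also fails if it takes over 42 s, if anything falls off the work surface, if the arm or the gripper's body presses on something with over 40 N, if the wrist force passes 120 N, or if a joint passes its speed limit or range.

## Working session

There is one attempt and no reset: what is moved stays moved. The work goes in short steps, Python scripts to look and compute and a tool call to move; the robot and the scene stay as the last step left them, time stands still between calls to the robot, and variables do not carry over. Pictures are saved under pics/ and viewed, about 8 in all and at most 12, crops included, and the job is handed in when it is done.

Besides the shell and the picture viewer there is one more tool, called after "Emit:" as name(argument=value, ...) on one line, values as JSON. drive_tool: Moves the arm, as the interface text tells. Its arguments: {"type":"object","properties":{"linear":{"type":"array","items":{"type":"array","items":{"type":"number"}}},"rot":{"type":"array","items":{"type":"array","items":{"type":"number"}}},"hand":{"type":"array","items":{"type":"number"}},"force":{"type":"number"}},"required":["linear","rot","hand"]}

```bash
mkdir -p pics
cat > h.py <<'E'
import numpy as np, cv2
from station import manip, cams, order
from scipy.spatial.transform import Rotation as R
def ray(cam,px,z,m=None):
    m=m or cams.camera_model(cam); f=210/np.tan(np.radians(m['vfov'])/2)
    Rm=R.from_rotvec(m['rvec']).as_matrix(); t=np.array(m['tvec']); c=-Rm.T@t
    d=Rm.T@np.array([(px[0]-m['cx'])/f,(px[1]-m['cy'])/f,1]); return c+d*(z-c[2])/d[2]
def snap(cam,name):
    im=cams.snapshot(cam); cv2.imwrite(f'pics/{name}.png',im[:,:,::-1]); return im
E
python3 - <<'E'
from h import *
print(manip.tip_reach, manip.sense())
a=snap('top','top1'); 
for n,z in [('cover_centre',.1105),('finger_cup',.0985),('notch',.0985),('pin',.098),('dust_box',0),('sanding_block',.09),('wax_jar',.09),('wood_knob',.09)]:
    for d in cams.spot_point(n,'top')[:2]: print(n,round(d['score'],2),np.round(d['at'],1),ray('top',d['at'],z).round(4))
E
```

```text
0.0726 {'t': 0.0, 'q': array([-1.44451458e+00,  5.28432814e-01,  1.43393679e+00,  5.59175102e-06,
        1.18143164e+00, -1.78489476e-01]), 'qd': array([-0.00055768,  0.00026012, -0.00071506,  0.00095529,  0.00191102,
       -0.00096523]), 'tau': array([ 3.70044190e-04, -4.42353702e+01, -1.78026420e+01, -1.48104300e-04,
        8.40042980e-03, -2.75034566e-06]), 'tcp_pos': array([ 0.18750751, -0.59559669,  0.30294299]), 'tool_rot': array([ 9.88411323e-01,  1.51795382e-01,  3.14076314e-05, -1.10385071e-03]), 'force': array([-0.25400662,  1.45321767, -0.73412725]), 'ft_torque': array([ 0.04364445, -0.02161843, -0.00052602]), 'finger_gap': 1.000494703290876}
cover_centre 0.7 [265.8 251.1] [0.5406 0.0585 0.1105]
finger_cup 0.85 [239.2 262.2] [0.5253 0.0971 0.0985]
notch 0.73 [313.7 232.8] [ 0.5693 -0.0105  0.0985]
pin 0.71 [247.  205.3] [0.6093 0.0876 0.098 ]
dust_box 0.82 [265.9 262. ] [0.5343 0.0616 0.    ]
dust_box 0.17 [161.2 260.3] [0.5352 0.2332 0.    ]
sanding_block 0.72 [356.4 209.3] [ 0.6063 -0.0742  0.09  ]
wax_jar 0.92 [167.4 310.6] [0.4552 0.1997 0.09  ]
wood_knob 0.71 [158.4 257. ] [0.5323 0.2166 0.09  ]
```

View pics/top1.png

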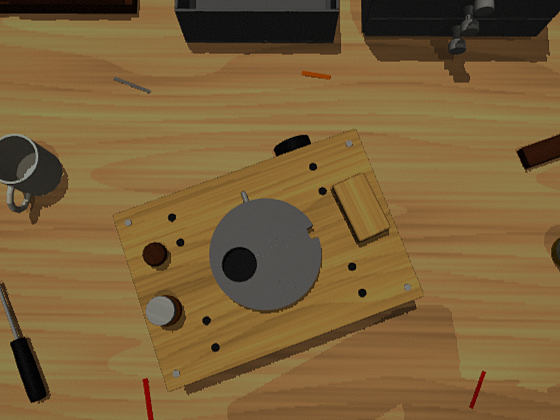

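The top view shows the cover at about (266,254), the cup at (239,264), the notch at (313,233) and the pin at (246,197). The networks agree, so the cover needs about +90° anticlockwise. I'll move over the cup with the gripper shut.

Emit:
drive_tool(linear=[[26.5, -28, 0], [26.5, -28, 0], [26.5, -28, 0], [26.5, -28, 0], [26.5, -28, 0], [26.5, -28, 0], [26.5, -28, 0], [26.5, -28, 0], [26.5, -28, 0], [26.5, -28, 0], [26.5, -28, 0], [26.5, -28, 0], [26.5, -28, 0], [26.5, -28, 0], [26.5, -28, 0], [26.5, -28, 0], [26.5, -28, 0], [26.5, -28, 0], [26.5, -28, 0], [0, 0, 0]], rot=[[0, 0, 0], [0, 0, 0], [0, 0, 0], [0, 0, 0], [0, 0, 0], [0, 0, 0], [0, 0, 0], [0, 0, 0], [0, 0, 0], [0, 0, 0], [0, 0, 0], [0, 0, 0], [0, 0, 0], [0, 0, 0], [0, 0, 0], [0, 0, 0], [0, 0, 0], [0, 0, 0], [0, 0, 0], [0, 0, 0]], hand=[0, 0, 0, 0, 0, 0, 0, 0, 0, 0, 0, 0, 0, 0, 0, 0, 0, 0, 0, 0])

```text
t: 2.12
tcp_pos: [0.5254, 0.0853, 0.3014]
tool_rot: [0.989, 0.146, 0.007, 0.009]
force: [-0.4, -0.8, -0.4]
finger_gap: 0.0
```

Run:
```python
from h import *
a=snap('wrist','w1'); m=cams.camera_model('wrist')
for n,z in [('cover_centre',.1105),('finger_cup',.0985),('notch',.0985),('pin',.098)]:
    for d in cams.spot_point(n,'wrist')[:2]: print(n,round(d['score'],2),np.round(d['at'],1),ray('wrist',d['at'],z,m).round(4))
# sizes from the top camera picture: region outlines fitted with circles in world
cams.snapshot('top'); mt=cams.camera_model('top')
for cam,mm in [('top',mt),('wrist',m)]:
  for n,z in [('cover_turn',.1105),('finger_cup',.1105)]:
    for d in cams.regions_of(n,cam)[:1]:
        c=max(cv2.findContours(d['pixels'].astype('uint8'),0,1)[0],key=len)[:,0]
        p=np.array([ray(cam,q,z,mm)[:2] for q in c],np.float32); print(cam,n,round(d['score'],2),cv2.minEnclosingCircle(p),d['rect'])
s=manip.sense(); print(s['tcp_pos'],R.from_quat(s['tool_rot']).as_matrix().round(3).tolist())
```

```text
cover_centre 0.77 [313.5 207.2] [0.5355 0.055  0.1105]
finger_cup 0.86 [256. 205.] [0.5216 0.0963 0.0985]
notch 0.97 [405.5 187. ] [ 0.5686 -0.0108  0.0985]
pin 0.76 [305.2  96.7] [0.6092 0.0845 0.098 ]
top cover_turn 0.56 ((0.5299573540687561, 0.012411406263709068), 0.06138686463236809) [217.0, 216.4, 319.1, 308.8]
top finger_cup 0.6 ((0.5306724905967712, 0.013833441771566868), 0.06210726499557495) [215.7, 214.7, 320.2, 309.8]
wrist cover_turn 0.92 ((0.5353744029998779, 0.057323165237903595), 0.08004658669233322) [206.2, 94.0, 415.8, 302.9]
wrist finger_cup 0.69 ((0.5355861186981201, 0.057303979992866516), 0.08024285733699799) [203.5, 93.5, 417.9, 303.7]
[0.52235345 0.0787525  0.30104512] [[0.959, 0.282, 0.011], [0.282, -0.959, -0.018], [0.006, 0.021, -1.0]]
```

View pics/w1.png

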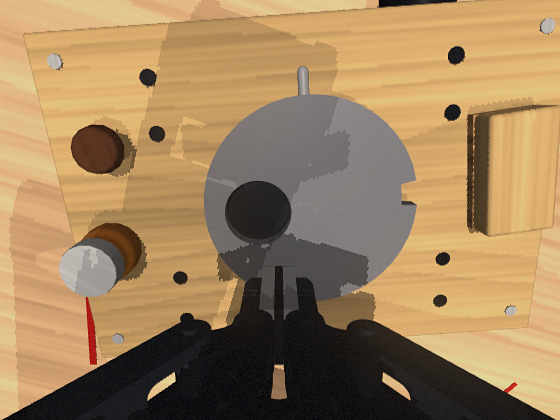

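Centre (0.5354, 0.0573), fitted radius 80 mm as it should be; the pin is at about 21°, the cup at about 111°. I'll go over the cup and start down.

Emit:
drive_tool(linear=[[2.4, -17.5, 0], [0, 0, 30], [0, 0, 35], [0, 0, 35], [0, 0, 0], [0, 0, 0]], rot=[[1.2, -0.3, 0], [0, 0, 0], [0, 0, 0], [0, 0, 0], [0, 0, 0], [0, 0, 0]], hand=[0, 0, 0, 0, 0, 0])

```text
t: 3.12
tcp_pos: [0.5225, 0.0975, 0.2013]
tool_rot: [0.99, 0.139, 0.004, -0.002]
force: [0.2, -0.0, 0.2]
finger_gap: 0.0
```

```bash
cat >> h.py <<'E'
C=np.array([.5354,.0573])
def st():
    s=manip.sense(); M=R.from_quat(s['tool_rot']).as_matrix(); tip=np.array(s['tcp_pos'])+.0726*M[:,2]
    print('t',round(s['t'],2),'tip',tip.round(4),'F',np.round(s['force'],1),'x',M[:,0].round(3),'z',M[:,2].round(3)); 
    o=(tip[:2]-C)*1e3; print('tip polar',np.hypot(*o).round(1),np.degrees(np.arctan2(o[1],o[0])).round(1))
    return tip,M
def to(tip,M,tgt): print('tool mm to',np.round(tgt,4),(M.T@(np.array(tgt)-tip)*1e3).round(1))
def pol(r,a,z): return [*(C+r*np.array([np.cos(np.radians(a)),np.sin(np.radians(a))])),z]
E
python3 - <<'E'
from h import *
tip,M=st(); to(tip,M,pol(.040,111,.103))
snap('wrist','w2')
E
```

```text
t 3.12 tip [0.5231 0.0979 0.1287] F [ 0.2 -0.   0.2] x [0.961 0.275 0.009] z [ 0.008  0.005 -1.   ]
tip polar 42.5 106.9
tool mm to [0.5211 0.0946 0.103 ] [-3.1  2.7 25.6]
```

View pics/w2.png

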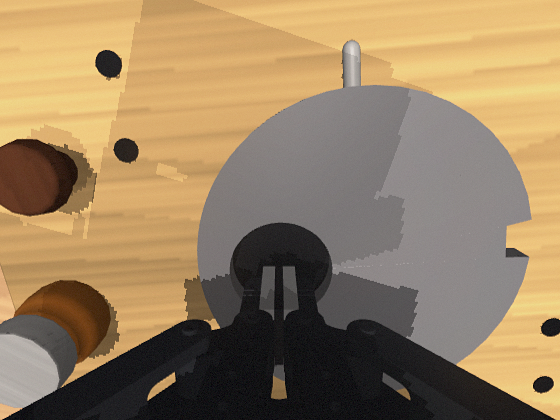

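The cup rim spans columns 231–331 and is centred at (281,268), with the shut fingers at about column 281 over it. I'll enter the cup.

Emit:
drive_tool(linear=[[-3, 2.7, 0], [0, 0, 10], [0, 0, 8], [0, 0, 7], [0, 0, 0]], rot=[[0, 0, 0], [0, 0, 0], [0, 0, 0], [0, 0, 0], [0, 0, 0]], hand=[0, 0, 0, 0, 0])

```text
t: 3.58
tcp_pos: [0.5235, 0.0941, 0.1813]
tool_rot: [0.99, 0.139, 0.011, -0.001]
force: [-0.0, 0.1, -0.4]
finger_gap: -0.001
```

Run:
```python
from h import *
tip,M=st()
# fixed-yaw steps along the arc, tip leads the cup; 7.5 deg per row, in tool axes
P=[pol(.040,a,.103) for a in np.arange(112,113+95,6)]
p=tip
for q in P: print((M.T@(np.array(q)-p)*1e3).round(1)); p=np.array(q)
```

```text
t 3.58 tip [0.525  0.0945 0.1087] F [-0.   0.1 -0.4] x [0.961 0.275 0.021] z [ 0.021  0.005 -1.   ]
tip polar 38.6 105.7
[-4.5 -1.2  5.6]
[-4.1  0.7 -0.1]
[-4.   1.1 -0.1]
[-3.9  1.5 -0.1]
[-3.7  1.9 -0.1]
[-3.5  2.3 -0.1]
[-3.3  2.6 -0.1]
[-3.   3.  -0.1]
[-2.6  3.3 -0.1]
[-2.3  3.5 -0. ]
[-1.9  3.7 -0. ]
[-1.5  3.9 -0. ]
[-1.1  4.  -0. ]
[-0.7  4.1 -0. ]
[-0.2  4.2 -0. ]
[0.2 4.2 0. ]
```

Emit:
drive_tool(linear=[[-2, 0, 6], [-3, 0, 0], [-4, 1, 0], [-4, 1, 0], [-4, 1.5, 0], [-4, 2, 0]], rot=[[0, -1.2, 0], [0, 0, 0], [0, 0, 0], [0, 0, 0], [0, 0, 0], [0, 0, 0]], hand=[0, 0, 0, 0, 0, 0])

```text
t: 4.08
tcp_pos: [0.5087, 0.0835, 0.1756]
tool_rot: [0.99, 0.138, 0.006, 0.0]
force: [4.4, 5.2, -3.9]
finger_gap: -0.0
```

Run:
```python
from h import *
tip,M=st()
```

```text
t 4.08 tip [0.5096 0.0836 0.103 ] F [ 4.4  5.2 -3.9] x [0.962 0.274 0.012] z [ 0.012  0.002 -1.   ]
tip polar 36.9 134.5
```

Emit:
drive_tool(linear=[[-3.9, 1.3, 0.3], [-3.9, 1.5, 0.3], [-3.8, 1.9, 0], [-3.6, 2.3, 0], [-3.4, 2.6, 0], [-3.1, 3, 0], [-2.8, 3.3, 0], [-2.4, 3.5, 0]], rot=[[0, 0, 0], [0, 0, 0], [0, 0, 0], [0, 0, 0], [0, 0, 0], [0, 0, 0], [0, 0, 0], [0, 0, 0]], hand=[0, 0, 0, 0, 0, 0, 0, 0])

```text
t: 4.75
tcp_pos: [0.5015, 0.0616, 0.178]
tool_rot: [0.991, 0.132, 0.03, -0.003]
force: [3.9, 6.1, -4.2]
finger_gap: -0.001
```

Run:
```python
from h import *
tip,M=st()
snap('top','t2')
for n,z in [('notch',.0985),('finger_cup',.0985),('pin',.098)]:
    for d in cams.spot_point(n,'top')[:1]:
        p=ray('top',d['at'],z)[:2]-C; print(n,round(d['score'],2),np.round(d['at']),np.hypot(*p).round(4),np.degrees(np.arctan2(p[1],p[0])).round(1))
```

```text
t 4.75 tip [0.5059 0.0627 0.1055] F [ 3.9  6.1 -4.2] x [0.963 0.261 0.061] z [ 0.06   0.014 -0.998]
tip polar 30.0 169.7
notch 0.9 [293. 206.] 0.0815 -27.1
pin 0.97 [248. 204.] 0.0808 20.8
```

View pics/t2.png

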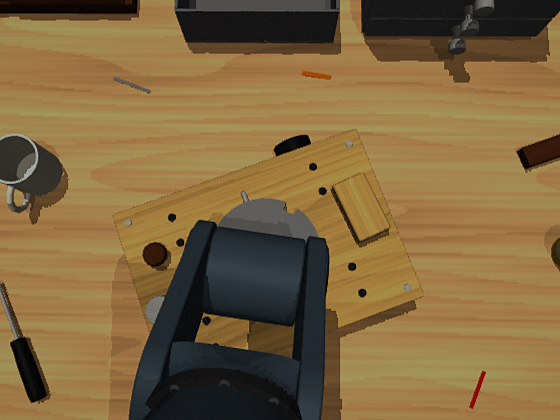

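The notch has moved from -66° to -27° (pin at 21°). It's visible at (291,207). The tool tilted about 3.5° and the tip rose 2.5 mm, so I'll correct both while pushing on.

Emit:
drive_tool(linear=[[-2, 1, 1], [-2, 2, 1], [-2.5, 3, 0.7], [-2.5, 3.5, 0.5], [-2, 4, 0.5], [-1.5, 4, 0.5]], rot=[[0, -1.5, 0], [0, -1.5, 0], [0, -1, 0], [0, -0.3, 0], [0, -0.3, 0], [0, -0.3, 0]], hand=[0, 0, 0, 0, 0, 0])

```text
t: 5.45
tcp_pos: [0.5026, 0.0485, 0.1774]
tool_rot: [0.992, 0.126, 0.002, -0.003]
force: [1.4, 8.6, -0.8]
finger_gap: 0.001
```

```bash
cat >> h.py <<'E'
def notch(cam='top'):
    m=cams.camera_model(cam); cams.snapshot(cam)
    for n,z in [('notch',.0985),('pin',.098)]:
      for d in cams.spot_point(n,cam)[:1]:
        p=ray(cam,d['at'],z,m)[:2]-C; print(n,round(d['score'],2),np.round(d['at'],1),np.hypot(*p).round(4),np.degrees(np.arctan2(p[1],p[0])).round(1))
E
python3 - <<'E'
from h import *
st(); notch()
E
```

```text
t 5.45 tip [0.5029 0.049  0.1048] F [ 1.4  8.6 -0.8] x [0.968 0.25  0.005] z [ 0.004  0.007 -1.   ]
tip polar 33.5 -165.7
notch 0.63 [273.9 203.9] 0.0768 -6.9
pin 0.96 [248.4 206.5] 0.0774 21.4
```

Emit:
drive_tool(linear=[[-0.5, 4, 0.5], [0, 4, 0.5], [0.5, 4, 0.3], [1, 4, 0]], rot=[[0, 0, 0], [0, 0, 0], [0, 0, 0], [0, 0, 0]], hand=[0, 0, 0, 0])

```text
t: 5.93
tcp_pos: [0.5033, 0.0404, 0.1766]
tool_rot: [0.992, 0.124, 0.001, -0.011]
force: [-0.3, 9.3, 0.7]
finger_gap: -0.0
```

Run:
```python
from h import *
st(); notch(); notch('wrist')
```

```text
t 5.93 tip [0.5032 0.0421 0.104 ] F [-0.3  9.3  0.7] x [0.969 0.245 0.004] z [-0.001  0.022 -1.   ]
tip polar 35.6 -154.7
notch 0.92 [261.7 202.6] 0.0785 6.4
pin 0.7 [248.4 201.6] 0.0844 19.7
```

Emit:
drive_tool(linear=[[0.5, 4, 0.3], [0.8, 4, 0.2], [1, 3, 0]], rot=[[-0.6, 0, 0], [-0.3, 0, 0], [0, 0, 0]], hand=[0, 0, 0])

```text
t: 6.48
tcp_pos: [0.5041, 0.0361, 0.1765]
tool_rot: [0.993, 0.122, -0.001, -0.009]
force: [0.5, 8.8, 1.5]
finger_gap: 0.004
```

Run:
```python
from h import *
st(); notch(); snap('wrist','w3')
```

```text
t 6.48 tip [0.5038 0.0374 0.1039] F [0.5 8.8 1.5] x [0.97  0.241 0.001] z [-0.004  0.018 -1.   ]
tip polar 37.3 -147.8
notch 0.68 [257.9 200.8] 0.0819 10.1
pin 0.65 [247.8 202.9] 0.0828 20.7
```

View pics/w3.png

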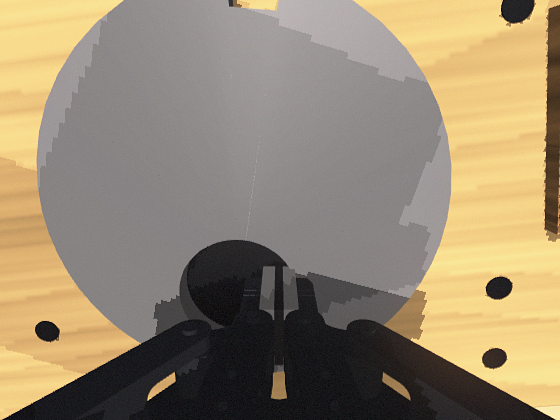

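The notch is visible at the top edge (columns 230–277) and the fingers bear on the right wall of the cup. About 10° remain.

Emit:
drive_tool(linear=[[1, 4, 0.2], [1, 4, 0.2], [1.2, 3.5, 0]], rot=[[-0.6, 0, 0], [-0.4, 0, 0], [-0.3, 0, 0]], hand=[0, 0, 0])

```text
t: 6.93
tcp_pos: [0.5061, 0.0321, 0.1765]
tool_rot: [0.993, 0.119, -0.001, -0.005]
force: [0.8, 10.3, 0.3]
finger_gap: 0.0
```

Run:
```python
from h import *
st(); notch(); im=snap('top','t3'); cv2.imwrite('pics/t3c.png',cv2.resize(im[180:280,190:340,::-1],None,fx=5,fy=5,interpolation=2))
```

```text
t 6.93 tip [0.5058 0.0327 0.1039] F [ 0.8 10.3  0.3] x [ 0.972  0.236 -0.001] z [-0.003  0.009 -1.   ]
tip polar 38.5 -140.3
notch 0.74 [252.8 208.3] 0.0727 17.4
pin 0.98 [247.8 204.7] 0.0803 21.3
```

View pics/t3c.png

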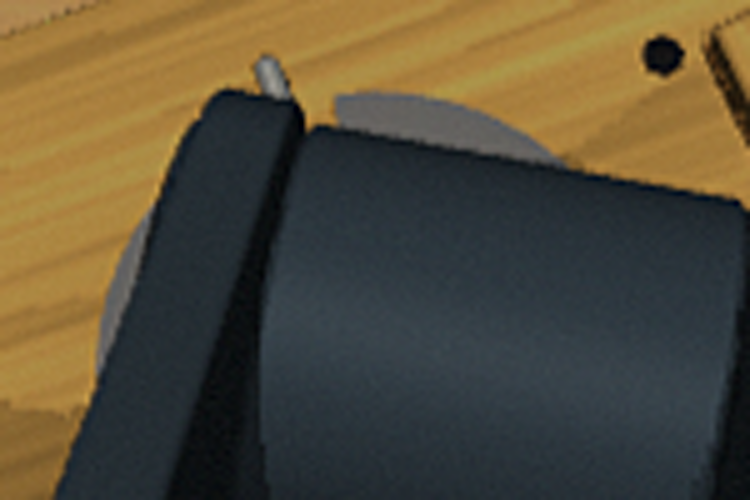

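Run:
```python
from h import *
for n,q,z in [('edge',(257,199),.1105),('pin outer end',(243.4,192),.097),('pin in',(247.5,199),.098)]:
    p=ray('top',q,z)[:2]-C; print(n,np.hypot(*p).round(4),np.degrees(np.arctan2(p[1],p[0])).round(1))
snap('scene','s1'); notch('scene')
```

```text
edge 0.0823 10.6
pin outer end 0.1008 21.0
pin in 0.0885 19.7
pin 0.97 [272.3 240.2] 0.081 22.1
```

View pics/s1.png

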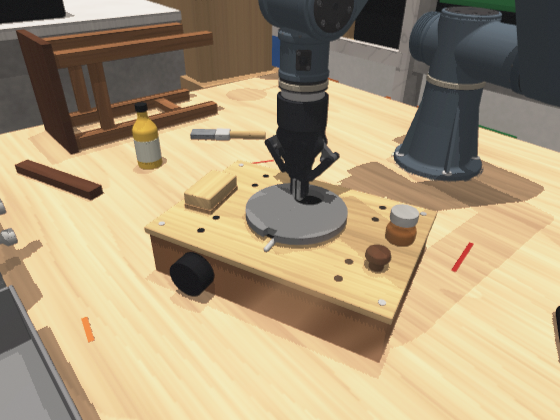

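All three estimates agree: notch at about 17.4°, pin at about 21°. The scene view shows the notch at (268,234) nearly at the pin (270,243). Two small pushes should close it.

Emit:
drive_tool(linear=[[1.4, 3.5, 0], [1.4, 3.5, 0]], rot=[[-0.2, 0, 0], [-0.2, 0, 0]], hand=[0, 0])

```text
t: 7.5
tcp_pos: [0.5076, 0.031, 0.1764]
tool_rot: [0.993, 0.118, -0.002, -0.006]
force: [0.9, 12.2, 0.4]
finger_gap: 0.003
```

Run:
```python
from h import *
st(); notch(); im=snap('scene','s2'); t=cams.snapshot('top'); f=lambda a:cv2.resize(a[...,::-1],(400,300),interpolation=2)
cv2.imwrite('pics/s2c.png',np.hstack([f(im[205:265,230:310]),f(t[180:225,225:285])]))
```

```text
t 7.5 tip [0.5071 0.0318 0.1038] F [ 0.9 12.2  0.4] x [ 0.972  0.233 -0.003] z [-0.006  0.012 -1.   ]
tip polar 38.1 -138.0
notch 0.71 [250.  205.6] 0.0778 19.4
pin 0.75 [246.7 206.1] 0.0789 22.9
```

View pics/s2c.png

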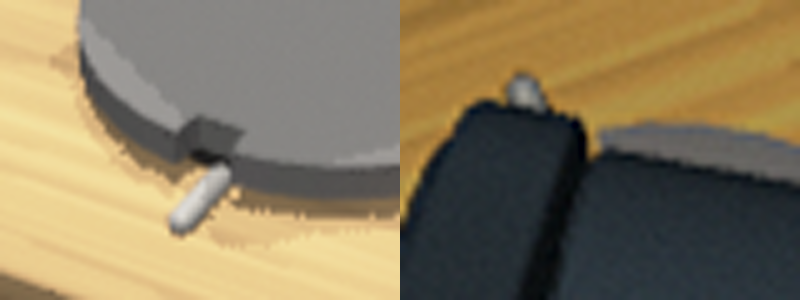

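In the scene crop the pin lies near the notch's right edge, so about 3° more is needed.

Emit:
drive_tool(linear=[[1.2, 4, 0], [1.2, 4, 0], [1.2, 4, 0]], rot=[[-0.3, 0, 0], [-0.3, 0, 0], [-0.2, 0, 0]], hand=[0, 0, 0])

```text
t: 8.0
tcp_pos: [0.51, 0.0292, 0.1764]
tool_rot: [0.993, 0.114, -0.003, -0.008]
force: [0.3, 14.3, 0.6]
finger_gap: 0.001
```

Run:
```python
from h import *
st(); notch(); im=snap('scene','s3'); t=cams.snapshot('top'); f=lambda a:cv2.resize(a[...,::-1],(400,300),interpolation=2)
cv2.imwrite('pics/s3c.png',np.hstack([f(im[205:265,230:310]),f(t[180:225,225:285])]))
```

```text
t 8.0 tip [0.5094 0.0304 0.1038] F [ 0.3 14.3  0.6] x [ 0.974  0.227 -0.004] z [-0.008  0.016 -1.   ]
tip polar 37.4 -134.0
pin 0.84 [246.8 205.8] 0.0793 22.7
```

View pics/s3c.png

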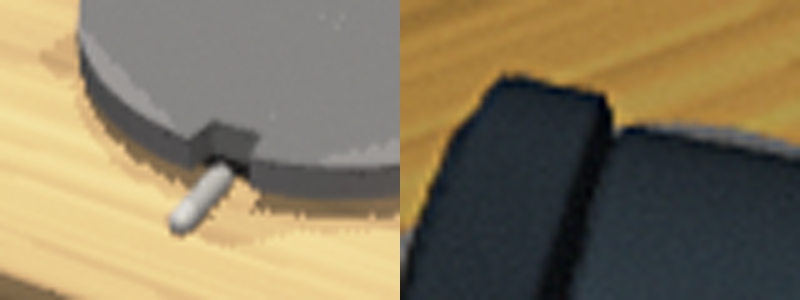

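The pin now enters mid-notch (notch 190–250, pin about 225 in the crop). I'll ease off the wall, then press on the floor.

Emit:
drive_tool(linear=[[-3, -4, 0], [-2, -3, 0], [0, 0, 0], [0, 0, 5], [0, 0, 4], [0, 0, 4], [0, 0, 5]], rot=[[0.4, 0.2, 0], [0, 0, 0], [0, 0, 0], [0, 0, 0], [0, 0, 0], [0, 0, 0], [0, 0, 0]], hand=[0, 0, 0, 0, 0, 0, 0])

```text
t: 8.83
tcp_pos: [0.5018, 0.0358, 0.1623]
tool_rot: [0.993, 0.114, -0.001, -0.012]
force: [-11.8, 2.4, 77.5]
finger_gap: 0.002
```

Run:
```python
from h import *
st()
```

```text
t 8.83 tip [0.5015 0.0375 0.0898] F [-11.8   2.4  77.5] x [0.974 0.227 0.001] z [-0.004  0.024 -1.   ]
tip polar 39.2 -149.7
```

The tip has reached z = 0.090 at 77 N, so the cover has bottomed out. Withdrawing.

Emit:
drive_tool(linear=[[0, 0, -3], [-1, -1, -3], [0, 0, -5], [0, 0, -8], [0, 0, -15], [0, 0, -25], [-25, 0, -25], [-30, 0, -25], [-30, 0, 0], [0, 0, 0], [0, 0, 0]], rot=[[0, 0, 0], [0, 0, 0], [0, 0, 0], [0, 0, 0], [0, 0, 0], [0, 0, 0], [0, 0, 0], [0, 0, 0], [0, 0, 0], [0, 0, 0], [0, 0, 0]], hand=[0, 0, 0, 0, 0, 0, 0, 0, 0, 0, 0])

```text
t: 9.75
tcp_pos: [0.4163, 0.0113, 0.2771]
tool_rot: [0.994, 0.113, -0.001, -0.011]
force: [0.4, 0.7, -0.2]
finger_gap: -0.002
```

Run:
```python
from h import *
st(); notch(); notch('scene'); w=cams.snapshot('wrist'); im=cams.snapshot('scene'); t=cams.snapshot('top'); f=lambda a:cv2.resize(a[...,::-1],(400,300),interpolation=2)
cv2.imwrite('pics/end.png',np.vstack([np.hstack([f(im[205:265,230:310]),f(t[180:225,225:285])]),np.hstack([f(w),f(im)])]))
```

```text
t 9.75 tip [0.4161 0.0128 0.2045] F [ 0.4  0.7 -0.2] x [0.974 0.225 0.001] z [-0.004  0.021 -1.   ]
tip polar 127.4 -159.6
notch 0.59 [248.3 208.2] 0.075 22.2
pin 0.71 [248.7 205.5] 0.0787 20.7
notch 0.92 [277.6 243.5] 0.0857 29.3
pin 0.58 [270.4 238.8] 0.0794 19.2
```

View pics/end.png

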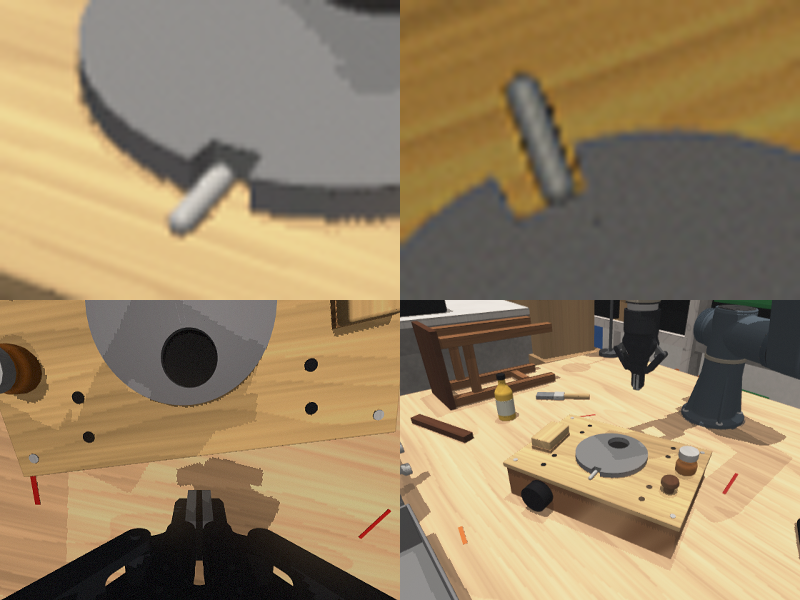

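Run:
```python
from h import *
m=cams.camera_model('scene'); f=210/np.tan(np.radians(m['vfov'])/2); K=np.array([[f,0,m['cx']],[0,f,m['cy']],[0,0,1]])
a=np.linspace(0,6.28,200)
top=cv2.imread('pics/s3.png')
for z in (.1105,.1085,.1035):
    P=np.c_[C[0]+.08*np.cos(a),C[1]+.08*np.sin(a),0*a+z]; q=cv2.projectPoints(P,np.array(m['rvec']),np.array(m['tvec']),K,None)[0][:,0]
    print(z,'top row',q[:,1].min().round(1),'bottom (lower rim)',(cv2.projectPoints(P-[0,0,.012],np.array(m['rvec']),np.array(m['tvec']),K,None)[0][:,0,1].max()).round(1))
cams.snapshot('scene'); d=cams.regions_of('cover_press','scene')[0]; print(d['score'],d['rect'])
for n,z in [('sanding_block',.09),('wax_jar',.09),('wood_knob',.09)]:
    cams.snapshot('top'); r=cams.spot_point(n,'top'); print(n,ray('top',r[0]['at'],z).round(4) if r else None)
```

```text
0.1105 top row 181.8 bottom (lower rim) 243.4
0.1085 top row 182.8 bottom (lower rim) 244.5
0.1035 top row 185.3 bottom (lower rim) 247.3
0.81 [248.6, 185.1, 344.6, 248.5]
sanding_block [ 0.6053 -0.0715  0.09  ]
wax_jar [0.4541 0.1976 0.09  ]
wood_knob [0.5319 0.2143 0.09  ]
```

The cover outline spans rows 185.1–248.5. That matches fully home (185.3–247.3) and not proud (181.8–243.4). The other objects haven't moved.

```bash
python3 -c "
from station import order
print(order.sign_off())"
```

```text
the job is handed in; nothing more can be done
None
```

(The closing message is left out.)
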